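# Put the pencil tin on show

### The job

Slide the blue pencil tin out from under the two gift boxes, leaving the boxes stacked and level behind the wooden stops; do not lift or topple them. Then press the tin, dots up and centred lengthwise, down between the orange spring jaws of the display holder until it sits level and fully home on the white seats, and let go. Leave the mug, the snow globe and the candle jar where they stand.

Things in the scene. Friction and masses are not known exactly. Their poses are not given: they have to be found in the camera images.
- tin_center (a point): Centre of the blue pencil tin: 180 mm long (x), 44 wide (y), 22 high (z up), long sides fully rounded (radius 11), coloured dots on top, about 0.12 kg, ends alike. At the start it lies on the counter through the gap of the bay: 78 to 102 mm of it stick out on the bay's -x side, the rest is under the boxes.
- bay: Stock bay, fixed: two dark wood stops 50 mm high, 12 thick (x -12 to 0), 30 wide, a 56 gap between; behind each a cheek 30 high runs 50 along +x (inner faces y = +-52). Origin on the counter, mid-gap, at the stops' rear face, which is slick and holds back the boxes. x points to the boxes: the tin pulls out along -x, towards the robot; centre at x = -105 mm: clear of the boxes.
- box_low: Lower gift box, brown card with a red band, 88 x 88 x 24 mm high, about 0.09 kg, origin at the centre of its underside. At the start it lies on the tin, centre about 48 mm to the bay's +x side; when the tin is drawn away the stops hold it back and it slips down flat on the counter.
- box_high: Upper gift box, green with a white cross band, 72 x 72 x 20 mm high, about 0.06 kg, origin at the centre of its underside; it lies loose on the lower box.
- holder: Display holder, fixed: plinth 150 (x) x 85 (y) x 12 mm high, origin at the centre of its underside, z up; the tin is to lie along x, either way round. At x = -50 and +50 stand two clips, each a white seat (18 x 30, top 30 above the counter) between two orange spring jaws. Between the clips (x -41 to 41) nothing is higher than the plinth: room for fingers beside the tin.
- mug: White mug, 76 across, 88 high, origin under its centre; a bystander.
- globe: Blue snow globe on a dark wooden foot, 72 across, 99 high, origin under its centre; a bystander.
- candle: Amber candle jar with brass lid, 62 across, 70 high, origin under its centre; a bystander.
- seat (a point): Point at the holder's centre, 30 mm above the counter, level with the seats; axes as the holder. Jaws: 16 mm along x, throat 38 wide at 49 above the counter, flared mouth about 60 wide at 68. They open on springs as the tin is pressed straight down (10 to 20 N in all) and close over its rounded sides. Tin centre: 59 above the counter at first touch, 41 seated.
Things that resemble listed ones, but are neither listed nor needed, are in the scene too. There is more than one size of the part that bears tin_center; the job needs the larger. Of the things that look like the holder, the smaller one is meant.

How it is judged:
By the outcome, as a careful person would: the job done as asked, in the order asked, and still so for the second after the job is handed in, with the robot touching nothing.
It also fails if it takes over 64 s, if anything falls off the work surface, if the arm or the gripper's body presses on something with over 40 N, if the wrist force passes 120 N, or if a joint passes its speed limit or range.

### The arm

A 6-joint arm with a two-finger parallel gripper is mounted at the origin on the work surface. World frame = base frame: x ahead of the robot, y to its left, z up, the work surface at z = 0. Lengths are in m, angles in rad, forces in N, time in s.
With the tool pointing down it reaches from about 0.3 to 0.875 m from the base axis. Payload 6.4 kg.
Tool frame: the origin (TCP) lies midway between the tips of the shut fingers; the grasp point (between the pads) lies 19 mm behind it (ctrl.hold_point_z is the distance from the TCP to the grasp point, in m); z points along the fingers, y is the line along which they close (so a half turn about z gives the same grasp; the last joint's range is limited). The gripper opens to 85 mm and grips with 20 to 120 N. Pads are 22 mm wide; open, the fingers measure 114 mm over their backs; the gripper's body (76 mm by 85 mm) begins 54 mm behind the grasp point. The pads swing forward as they close: fully open they stand 13 mm farther back than shut.
Start: joints at [-1.451, 0.181, 1.607, -0, 1.354, -0.206], TCP at [0.184, -0.545, 0.231] pointing down, gripper open.
Joint ranges: [-2.99, 2.99], [-0.89, 2.07], [0.3, 2.58], [-1.14, 4.28], [0, 2.63], [-3.12, 3.12]. Speed limits (rad/s): [2.57, 2.57, 3.01, 3.14, 3.14, 3.14].

### API

Orientations are given as a unit quaternion [w, x, y, z].
In Python, from bench import ctrl gives the robot as it stands.
- The arm moves only by the tool carry_out, never from a script. Its argument "plan" is text: rows parted by semicolons, each of 6 numbers parted by spaces: the shift along the tool's x, y, z as a fraction of full scale, then the turn, a rotation vector about the tool's x, y, z as a fraction of full scale. A call has exactly 8 rows; each row shifts and turns the commanded pose from where the row before left it, along the tool's axes as they then stand; what a row does not reach is not made up. Full scale, the value 1, is 40 mm for a shift and 0.1 rad for a turn. A row lasts 1/12 s, in which the tool goes at most 41.7 mm and 7.16 degrees, less where a joint would pass 70% of its speed; a pose out of reach is approached as far as the arm can. A call with a number of a shift or a turn outside -1 to 1 is refused whole. A call with a gripper value outside its range is refused whole. "claw" is the gripper's target within -1 to 1 (shut at 1, half-way at 0, fully open at -1), set as the call begins (left out, the last holds). The fingers move at their own pace and stop on an object; the grip force is fixed at half the most. Time passes only in rows, so rows that do not move let the fingers close, or fill a call up. It gives the time, the measured TCP pose, the force, the opening and the grip force at its end, in the units of the state.
- ctrl.get_obs(): the state, without advancing time (a new reading comes with each control period).
- ctrl.camera(name): name is "scene" or "top"; returns a dict with "pixels" (420x560x3 uint8, red, green, blue), "mtx" (3x3 intrinsics, pixels), "R" (3x3) and "t" (3): a world point X has camera coordinates R X + t. Camera axes: x right, y down, z forward; pixel columns grow to the right and rows downward; lengths in m; the calibration is good to about 2 mm. A picture is of the moment at which its call begins. There is no depth.
- ctrl.hand_in(): hands the job in; it is judged then, once.
The state is a dict: "time_s": time; "q": joint angles; "dq": joint speeds; "joint_efforts": joint torques, N m; "eef_pos": TCP position; "eef_rot": TCP orientation; "wrist_force": force on the tool from outside, world axes, zero at the start; "torque": the same for the moment, N m; "opening": opening from 0.0 (shut) to 1.0 (fully open); "grasp_force": force on a finger pad.
Only numpy, scipy, OpenCV 4.12 (cv2) and the standard library are available. Lean on these libraries where they do the work, as an engineer would, in place of code of your own. Each camera call takes 0.05 s, during which the arm holds its last target. There are 200 camera calls.

## Working session

There is one attempt and no reset: what is moved stays moved. The work goes in short steps, Python scripts to look and compute and a tool call to move; the robot and the scene stay as the last step left them, time stands still between calls to the robot, and variables do not carry over. Pictures are saved under pics/ and viewed, at most 10 in all, crops included, and the job is handed in when it is done.

Besides the shell and the picture viewer there is one more tool, called after "Emit:" in YAML: its name, and indented under it one key for each argument. carry_out: Moves the arm, as the interface text tells. Shift numbers are shares of 40 mm and turn numbers shares of 0.1 rad, none past 1 either way. Its arguments: {"type":"object","properties":{"plan":{"type":"string"},"claw":{"type":"number"}},"required":["plan"]}

```bash
mkdir -p pics; ls; python3 - <<'E'
from bench import ctrl
import cv2,pickle
for n in("scene","top"):
    c=ctrl.camera(n);cv2.imwrite(f"pics/{n}0.png",c["pixels"][:,:,::-1]);pickle.dump(c,open(n+"0.pkl","wb"))
    print(c["mtx"],c["R"],c["t"])
o=ctrl.get_obs();print(o,ctrl.hold_point_z)
E
```

```text
pics
[[403.04952673   0.         282.46452531]
 [  0.         403.04952673 207.9531629 ]
 [  0.           0.           1.        ]] [[-0.8754174   0.48311576  0.01560542]
 [ 0.28064733  0.53429539 -0.79734905]
 [-0.3935498  -0.69363362 -0.60331664]] [ 0.5286104  -0.13053823  1.49371614]
[[519.42503855   0.         273.93412804]
 [  0.         519.42503855 208.43294087]
 [  0.           0.           1.        ]] [[ 2.03268402e-03 -9.99817389e-01 -1.90014893e-02]
 [-9.91154114e-01  5.07171670e-04 -1.32714975e-01]
 [ 1.32700377e-01  1.91031719e-02 -9.90972088e-01]] [0.01803158 0.60282631 1.45312592]
{'time_s': 0.1, 'q': array([-1.45131503e+00,  1.81469966e-01,  1.60789914e+00,  3.22149698e-06,
        1.35380913e+00, -2.06318733e-01]), 'dq': array([-7.52625488e-04, -1.90830711e-03, -2.79539466e-03, -3.41780131e-04,
        4.51963920e-05,  8.78850151e-04]), 'joint_efforts': array([ 1.26964715e-04, -4.45872152e+01, -3.52237844e+01, -2.46138243e-04,
        4.11840840e-03,  2.14726413e-05]), 'eef_pos': array([ 0.18398553, -0.54424781,  0.23047672]), 'eef_rot': array([-7.91974083e-04,  9.86760854e-01,  1.62180111e-01,  3.59823105e-05]), 'wrist_force': array([-0.30980276, -0.04361148,  0.59142853]), 'torque': array([-0.05039673,  0.00136234, -0.01055659]), 'grasp_force': 0.0, 'opening': 0.9985865238657614} 0.0187
```

View pics/scene0.png

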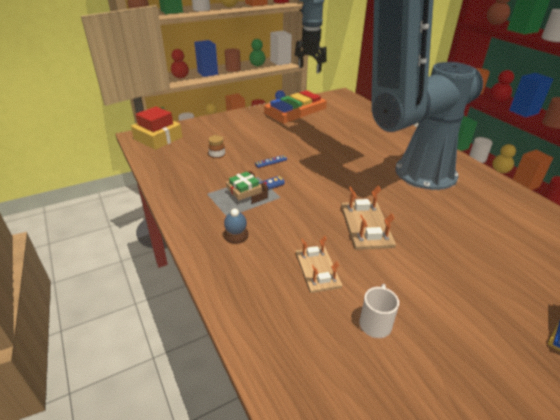

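View pics/top0.png

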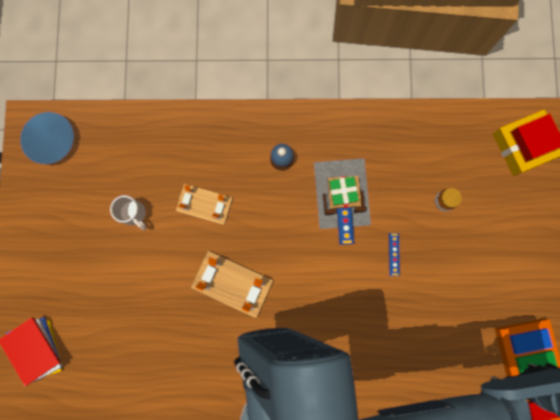

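The tin candidates are (346,225), lying through the bay under the boxes, and (394,255), a smaller loose one. The holder candidates are (204,204), smaller, and (232,285), larger. The tin under the boxes and the smaller holder fit the description. I'll confirm both in one crop while measuring.

```bash
cat > h.py <<'E'
import numpy as np,cv2
def ray(c,uv):
    d=c["R"].T@np.linalg.inv(c["mtx"])@np.array([uv[0],uv[1],1.]); return -c["R"].T@c["t"],d
def onz(c,uv,z):
    o,d=ray(c,uv); return (o+d*(z-o[2])/d[2])
def proj(c,X):
    p=c["mtx"]@(c["R"]@np.array(X)+c["t"]); return p[:2]/p[2]
def blobs(c,roi,lo,hi,amin=15):
    x0,y0,x1,y1=roi; im=c["pixels"][y0:y1,x0:x1]
    im=cv2.resize(im,None,fx=4,fy=4,interpolation=cv2.INTER_CUBIC)
    m=cv2.inRange(cv2.cvtColor(im,cv2.COLOR_RGB2HSV),np.array(lo),np.array(hi))
    out=[]
    for k in cv2.findContours(m,cv2.RETR_EXTERNAL,cv2.CHAIN_APPROX_NONE)[0]:
        if cv2.contourArea(k)>amin*16:
            k=((k.reshape(-1,2)+.5)/4-.5+[x0,y0]).astype(np.float32); out.append(k)
    return out
E
python3 - <<'E'
from h import *; import pickle
c=pickle.load(open("top0.pkl","rb"))
def show(n,bl,z):
    for k in bl:
        r=cv2.minAreaRect(k); P=np.array([onz(c,p,z)[:2] for p in k],np.float32)
        w=cv2.minAreaRect(P); print(n,np.round(r[0],1),"world",np.round(w[0],4),np.round(w[1],4),round(w[2],1))
show("tin",blobs(c,(325,205,410,285),(100,90,40),(130,255,255)),.015)
show("seat",blobs(c,(170,175,240,230),(0,0,170),(180,70,255)),.03)
show("plinth",blobs(c,(170,175,240,230),(12,60,175),(25,175,255)),.012)
show("orange",blobs(c,(170,175,240,230),(3,150,90),(12,255,255),4),.06)
show("bigseat",blobs(c,(185,245,280,320),(0,0,170),(180,70,255)),.03)
p=c["pixels"][:,:,::-1]
a=cv2.resize(p[145:290,300:420],None,fx=4,fy=4,interpolation=cv2.INTER_CUBIC);b=cv2.resize(p[175:320,170:248],None,fx=4,fy=4,interpolation=cv2.INTER_CUBIC)
cv2.imwrite("pics/crop.png",np.hstack([a,b]))
E
```

```text
tin [396.7 254.1] world [ 0.4736 -0.3345] [0.0087 0.1033] 89.5
tin [391.4 254. ] world [ 0.474  -0.3196] [0.0119 0.1141] 89.4
tin [345.4 225.1] world [ 0.5573 -0.1887] [0.1022 0.0427] 5.1
seat [219.1 207.6] world [0.6069 0.1778] [0.0207 0.0315] 75.0
seat [186.2 198.2] world [0.6342 0.2743] [0.0198 0.032 ] 73.0
plinth [203.  203.8] world [0.6207 0.228 ] [0.1526 0.0892] 74.0
bigseat [253.  294.1] world [0.3592 0.0775] [0.0287 0.0456] 65.9
bigseat [208.5 273.5] world [0.4169 0.2051] [0.028  0.0457] 64.1
```

View pics/crop.png

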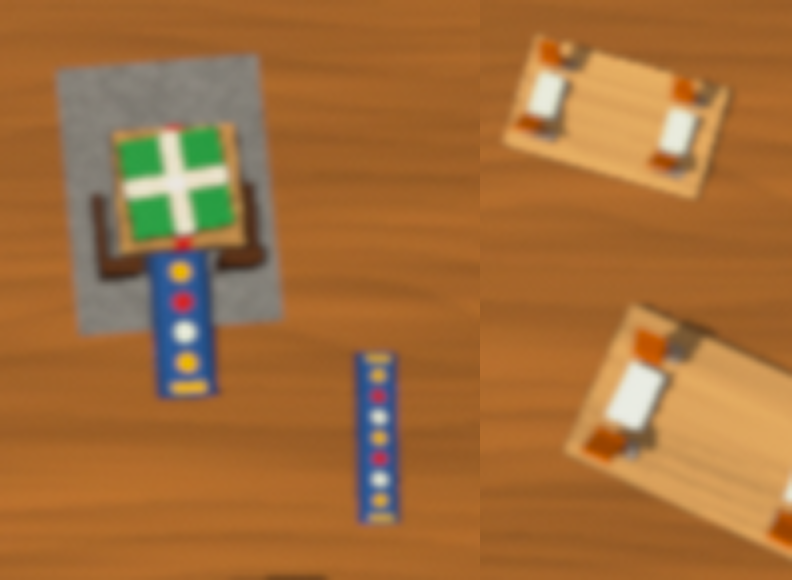

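The crop confirms both. The wide tin with dots runs into the bay under the boxes (crop 185,325, real 346,225), and the narrow loose one (crop 378,435) is the decoy. The upper holder has the 100 mm seat spacing that fits (real 204,204), while the lower one is larger. Next I'll measure the bay and write the move arithmetic.

```bash
cat >> h.py <<'E'
def todo(o,xyz,yaw):
    "remaining shift (tool axes, units of 40mm) and z turn (units .1rad) to TCP xyz, tool-x yaw deg"
    from scipy.spatial.transform import Rotation as Ro
    w,x,y,z=o["eef_rot"]; R=Ro.from_quat([x,y,z,w]); y0=np.degrees(np.arctan2(*R.as_matrix()[[1,0],0]))
    a=np.radians(yaw); T=Ro.from_matrix(np.array([[np.cos(a),np.sin(a),0],[np.sin(a),-np.cos(a),0],[0,0,-1]]))
    d=np.array(xyz)-o["eef_pos"]
    print("shift now",np.round(R.inv().apply(d)/.04,3),"| shift after turn",np.round(T.inv().apply(d)/.04,3),"turn",np.round((R.inv()*T).as_rotvec()/.1,3))
    print("t",o["time_s"],"pos",np.round(o["eef_pos"],4),"yaw",round(y0,2),"F",np.round(o["wrist_force"],1),"open",round(o["opening"]*85,1),"grip",round(o["grasp_force"],1))
E
python3 - <<'E'
from h import *; import pickle
from bench import ctrl
c=pickle.load(open("top0.pkl","rb"))
for k in blobs(c,(318,185,372,220),(0,60,20),(180,255,85),8):
    P=np.array([onz(c,p,.05)[:2] for p in k],np.float32);a=np.radians(5.1)
    L=(P-[.5573,-.1887])@np.array([[np.cos(a),-np.sin(a)],[np.sin(a),np.cos(a)]]); print("stop in tin axes mm: ",np.round(L.min(0)*1e3),np.round(L.max(0)*1e3))
todo(ctrl.get_obs(),[.551,-.189,.15],5.1)
E
```

```text
stop in tin axes mm:  [ 31. -57.] [ 43. -24.]
stop in tin axes mm:  [32. 26.] [54. 60.]
stop in tin axes mm:  [ 42. -56.] [ 90. -46.]
shift now [11.535 -5.474  2.024] | shift after turn [ 9.929 -8.03   2.012] turn [-1.600e-02 -1.000e-03  2.368e+00]
t 0.1 pos [ 0.184  -0.5442  0.2305] yaw 18.67 F [-0.3 -0.   0.6] open 84.9 grip 0.0
```

Emit:
carry_out:
  plan: "0 0 0.65 0 0 0.79;0 0 0.65 0 0 0.79;0 0 0.7 0 0 0.79;0.76 -0.62 0 0 0 0;0.76 -0.62 0 0 0 0;0.76 -0.62 0 0 0 0;0.76 -0.62 0 0 0 0;0.76 -0.62 0 0 0 0"
  claw: -0.5

```text
time_s: 0.77
eef_pos: [0.3252, -0.4061, 0.1508]
eef_rot: [-0.0, 0.999, 0.044, -0.0]
wrist_force: [0.9, -0.4, -0.3]
opening: 0.754
grasp_force: 0.0
```

Emit:
carry_out:
  plan: "0.76 -0.62 0 0 0 0;0.76 -0.62 0 0 0 0;0.76 -0.62 0 0 0 0;0.76 -0.62 0 0 0 0;0.76 -0.62 0 0 0 0;0.76 -0.62 0 0 0 0;0.76 -0.62 0 0 0 0;0.76 -0.62 0 0 0 0"

```text
time_s: 1.43
eef_pos: [0.55, -0.1868, 0.1509]
eef_rot: [-0.0, 0.999, 0.044, -0.0]
wrist_force: [0.5, -1.5, 0.3]
opening: 0.751
grasp_force: 0.0
```

```bash
python3 - <<'E'
from h import *
from bench import ctrl
todo(ctrl.get_obs(),[.551,-.189,.04],5.1)
E
```

```text
shift now [0.021 0.059 2.774] | shift after turn [0.02  0.058 2.774] turn [-0.003  0.005 -0.002]
t 1.4333 pos [ 0.55   -0.1868  0.1509] yaw 5.09 F [ 0.5 -1.5  0.3] open 63.9 grip 0.0
```

Emit:
carry_out:
  plan: "0.02 0.06 0.8 0 0 0;0 0 0.8 0 0 0;0 0 0.8 0 0 0;0 0 0.6 0 0 0;0 0 0.3 0 0 0;0 0 0.17 0 0 0;0 0 0 0 0 0;0 0 0 0 0 0"
  claw: -0.3

```text
time_s: 2.1
eef_pos: [0.5508, -0.1914, 0.0134]
eef_rot: [0.0, 0.999, 0.044, 0.001]
wrist_force: [-0.1, -0.2, 0.2]
opening: 0.65
grasp_force: 0.0
```

Emit:
carry_out:
  plan: "0 0 0.05 0 0 0;0 0 0.05 0 0 0;0 0 0.05 0 0 0;0 0 0.05 0 0 0;0 0 0 0 0 0;0 0 0 0 0 0;0 0 0 0 0 0;0 0 0 0 0 0"
  claw: -0.2

```text
time_s: 2.77
eef_pos: [0.5501, -0.1911, 0.0046]
eef_rot: [0.0, 0.999, 0.044, 0.0]
wrist_force: [0.2, -0.4, 0.3]
opening: 0.599
grasp_force: 0.0
```

```bash
python3 - <<'E'
from h import *
from bench import ctrl
todo(ctrl.get_obs(),[.551,-.189,.0],5.1)
c=ctrl.camera("scene")
cv2.imwrite("pics/s1.png",cv2.resize(c["pixels"][110:240,180:360,::-1],None,fx=4,fy=4,interpolation=cv2.INTER_CUBIC))
E
```

```text
shift now [ 0.026 -0.05   0.114] | shift after turn [ 0.026 -0.05   0.114] turn [ 0.002 -0.001 -0.003]
t 2.7667 pos [ 0.5501 -0.1911  0.0046] yaw 5.08 F [ 0.2 -0.4  0.3] open 50.9 grip 0.0
```

View pics/s1.png

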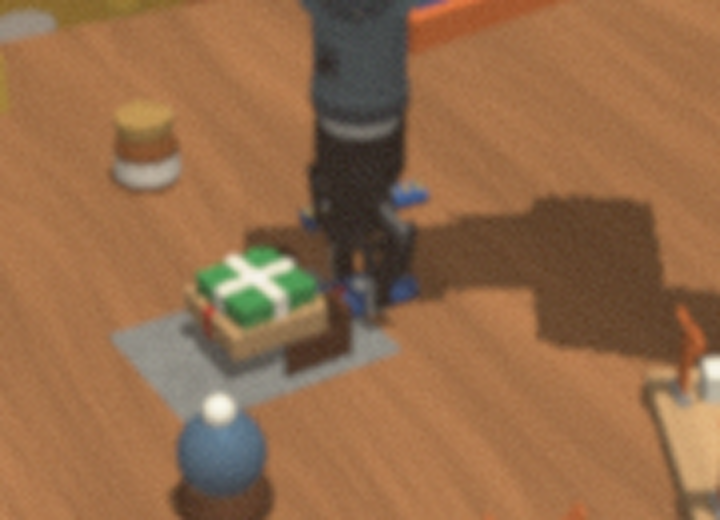

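The fingers straddle the tin (crop 370,295), and the boxes still rest on it in place (255,290). I'll lower a little further, watching the force, and then close.

Emit:
carry_out:
  plan: "0.02 -0.04 0.04 0 0 0;0 0 0.04 0 0 0;0 0 0.04 0 0 0;0 0 0 0 0 0;0 0 0 0 0 0;0 0 0 0 0 0;0 0 0 0 0 0;0 0 0 0 0 0"

```text
time_s: 3.48
eef_pos: [0.5508, -0.1893, -0.0003]
eef_rot: [0.0, 0.999, 0.044, 0.0]
wrist_force: [0.4, 0.1, 0.4]
opening: 0.599
grasp_force: 0.0
```

Emit:
carry_out:
  plan: "0 0 0 0 0 0;0 0 0 0 0 0;0 0 0 0 0 0;0 0 0 0 0 0;0 0 0 0 0 0;0 0 0 0 0 0;0 0 0 0 0 0;0 0 0 0 0 0"
  claw: 1

```text
time_s: 4.15
eef_pos: [0.5511, -0.1894, 0.0002]
eef_rot: [0.0, 0.999, 0.044, 0.0]
wrist_force: [-1.4, 0.4, 6.8]
opening: 0.491
grasp_force: 60.9
```

Emit:
carry_out:
  plan: "0 0 0 0 0 0;0 0 0 0 0 0;0 0 0 0 0 0;0 0 0.04 0 0 0;0 0 0.04 0 0 0;0 0 0.04 0 0 0;0 0 0 0 0 0;0 0 0 0 0 0"
  claw: -0.2

```text
time_s: 4.82
eef_pos: [0.5508, -0.1893, -0.0033]
eef_rot: [-0.0, 0.999, 0.045, -0.0]
wrist_force: [-7.9, 3.4, 18.9]
opening: 0.597
grasp_force: 9.5
```

Emit:
carry_out:
  plan: "0 0 0 0 0 0;0 0 0 0 0 0;0 0 0 0 0 0;0 0 0 0 0 0;0 0 0 0 0 0;0 0 0 0 0 0;0 0 0 0 0 0;0 0 0 0 0 0"
  claw: 1

```text
time_s: 5.48
eef_pos: [0.5524, -0.1903, -0.0017]
eef_rot: [0.001, 0.999, 0.045, 0.001]
wrist_force: [-6.2, 1.7, 25.5]
opening: 0.491
grasp_force: 67.8
```

Emit:
carry_out:
  plan: "0 0 0 0 0 0;0 0 0 0 0 0;0 0 0 0 0 0;0 0 -0.08 0 0 0;0 0 -0.08 0 0 0;0 0 0 0 0 0;0 0 0 0 0 0;0 0 0 0 0 0"
  claw: -0.2

```text
time_s: 6.15
eef_pos: [0.5505, -0.189, 0.0009]
eef_rot: [-0.0, 0.999, 0.044, -0.0]
wrist_force: [-0.7, -0.5, 0.8]
opening: 0.596
grasp_force: 0.0
```

Emit:
carry_out:
  plan: "0 0 0 0 0 0;0 0 0 0 0 0;0 0 0 0 0 0;0 0 0 0 0 0;0 0 0 0 0 0;0 0 0 0 0 0;0 0 0 0 0 0;0 0 0 0 0 0"
  claw: 1

```text
time_s: 6.82
eef_pos: [0.5507, -0.1892, 0.0014]
eef_rot: [-0.0, 0.999, 0.044, -0.0]
wrist_force: [-1.1, 0.2, 4.9]
opening: 0.491
grasp_force: 60.9
```

Emit:
carry_out:
  plan: "-0.05 0 0 0 0 0;-0.1 0 0 0 0 0;-0.12 0 0 0 0 0;-0.12 0 0 0 0 0;-0.12 0 0 0 0 0;-0.12 0 0 0 0 0;-0.12 0 0 0 0 0;-0.12 0 0 0 0 0"

```text
time_s: 7.48
eef_pos: [0.5157, -0.1924, 0.0014]
eef_rot: [0.0, 0.999, 0.044, 0.0]
wrist_force: [3.9, -0.3, 1.0]
opening: 0.488
grasp_force: 60.8
```

Emit:
carry_out:
  plan: "-0.12 0 0 0 0 0;-0.12 0 0 0 0 0;-0.12 0 0 0 0 0;-0.12 0 0 0 0 0;-0.12 0 0 0 0 0;-0.12 0 0 0 0 0;-0.12 0 0 0 0 0;-0.12 0 0 0 0 0"

```text
time_s: 8.15
eef_pos: [0.4775, -0.1958, 0.0014]
eef_rot: [0.0, 0.999, 0.044, 0.0]
wrist_force: [2.3, -0.5, 4.2]
opening: 0.487
grasp_force: 60.8
```

Emit:
carry_out:
  plan: "-0.13 0 0 0 0 0;-0.13 0 0 0 0 0;-0.13 0 0 0 0 0;-0.13 0 0 0 0 0;-0.13 0 0 0 0 0;-0.13 0 0 0 0 0;-0.1 0 0 0 0 0;-0.1 0 0 0 0 0"

```text
time_s: 8.82
eef_pos: [0.4384, -0.1993, 0.0013]
eef_rot: [0.0, 0.999, 0.044, 0.0]
wrist_force: [2.8, 0.2, 3.8]
opening: 0.49
grasp_force: 61.0
```

```bash
python3 - <<'E'
from h import *
from bench import ctrl
o=ctrl.get_obs();todo(o,[.551,-.189,.0],5.1)
c=ctrl.camera("scene");d=ctrl.camera("top")
a=cv2.resize(c["pixels"][120:230,190:320,::-1],(520,440),interpolation=cv2.INTER_CUBIC)
b=cv2.resize(d["pixels"][150:260,310:380,::-1],(280,440),interpolation=cv2.INTER_CUBIC)
cv2.imwrite("pics/s2.png",np.hstack([a,b]))
E
```

```text
shift now [ 2.826 -0.006  0.034] | shift after turn [ 2.826 -0.005  0.034] turn [ 0.001 -0.001 -0.003]
t 8.8167 pos [ 0.4384 -0.1993  0.0013] yaw 5.08 F [2.8 0.2 3.8] open 41.6 grip 61.0
```

View pics/s2.png

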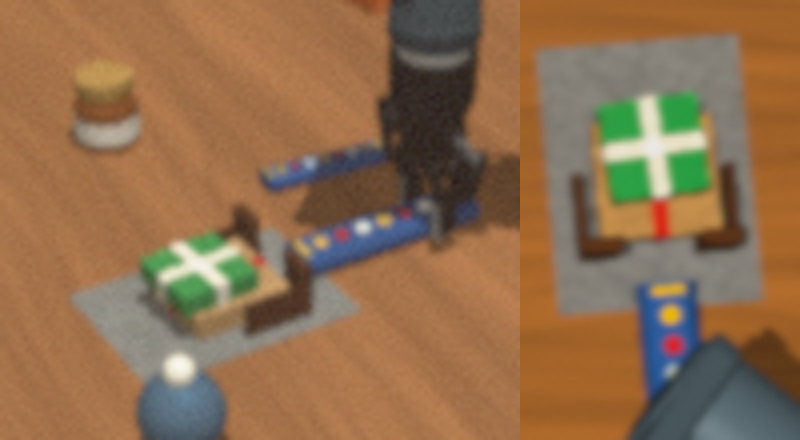

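The tin is out and clear of the stops. The boxes sit flat and stacked behind the stops (scene crop 200,275), with the upper one slid back slightly. Next I'll measure the tin's far end for a centred regrasp.

```bash
python3 - <<'E'
from h import *
from bench import ctrl
o=ctrl.get_obs();d=ctrl.camera("top")
a=np.radians(5.08);u=np.array([np.cos(a),np.sin(a)]);n=np.array([-u[1],u[0]])
for k in blobs(d,(330,205,365,250),(100,90,40),(130,255,255)):
    P=np.array([onz(d,p,.02)[:2] for p in k])-o["eef_pos"][:2]
    print("along",np.round(np.sort(P@u)[[0,-1]],4),"across",np.round(np.sort(P@n)[[0,-1]],4),"px",k.min(0),k.max(0))
E
```

```text
along [0.05   0.1322] across [-0.0226  0.0183] px [339.125 221.125] [354.625 249.375]
```

Emit:
carry_out:
  plan: "0 0 0 0 0 0;0 0 0 0 0 0;0 0 0 0 0 0;0 0 -0.4 0 0 0;0 0 -0.8 0 0 0;0 0 -0.8 0 0 0;0 0 0 0 0 0;0 0 0 0 0 0"
  claw: -0.4

```text
time_s: 9.63
eef_pos: [0.4398, -0.2, 0.0828]
eef_rot: [0.001, 0.999, 0.045, 0.001]
wrist_force: [-0.1, 0.5, -0.3]
opening: 0.696
grasp_force: 0.0
```

Emit:
carry_out:
  plan: "0.55 0 0 0 0 0;0.54 0 0 0 0 0;0 0 0.8 0 0 0;0 0 0.7 0 0 0;0 0 0.4 0 0 0;0 0 0.1 0 0 0;0 0 0 0 0 0;0 0 0 0 0 0"
  claw: -0.3

```text
time_s: 10.3
eef_pos: [0.4819, -0.1952, 0.001]
eef_rot: [-0.0, 0.999, 0.044, -0.001]
wrist_force: [-0.0, -0.1, 0.3]
opening: 0.652
grasp_force: 0.0
```

Emit:
carry_out:
  plan: "0 0 0 0 0 0;0 0 0 0 0 0;0 0 0 0 0 0;0 0 0 0 0 0;0 0 0 0 0 0;0 0 0 0 0 0;0 0 0 0 0 0;0 0 0 0 0 0"
  claw: 1

```text
time_s: 10.97
eef_pos: [0.4832, -0.196, 0.0026]
eef_rot: [0.001, 0.999, 0.044, 0.001]
wrist_force: [-1.8, -0.3, 6.2]
opening: 0.489
grasp_force: 61.3
```

Emit:
carry_out:
  plan: "0 0 -0.3 0 0 0;0 0 -0.8 0 0 0;0 0 -0.8 0 0 0;0 0 -0.8 0 0 0;0 0 -0.8 0 0 0;0 0 -0.5 0 0 0;0 0 0 0 0 0;0 0 0 0 0 0"

```text
time_s: 11.63
eef_pos: [0.4829, -0.1958, 0.1632]
eef_rot: [0.001, 0.999, 0.044, 0.001]
wrist_force: [-0.7, -0.4, -1.1]
opening: 0.488
grasp_force: 61.1
```

```bash
python3 - <<'E'
from h import *
from bench import ctrl
o=ctrl.get_obs();todo(o,[.6206,.2265,.14],74.2)
c=ctrl.camera("scene")
cv2.imwrite("pics/s3.png",cv2.resize(c["pixels"][100:230,200:340,::-1],None,fx=4,fy=4,interpolation=cv2.INTER_CUBIC))
E
```

```text
shift now [  4.364 -10.211   0.569] | shift after turn [11.095  0.438  0.581] turn [ 3.7000e-02 -1.0000e-02 -1.2062e+01]
t 11.6333 pos [ 0.4829 -0.1958  0.1632] yaw 5.09 F [-0.7 -0.4 -1.1] open 41.5 grip 61.1
```

View pics/s3.png

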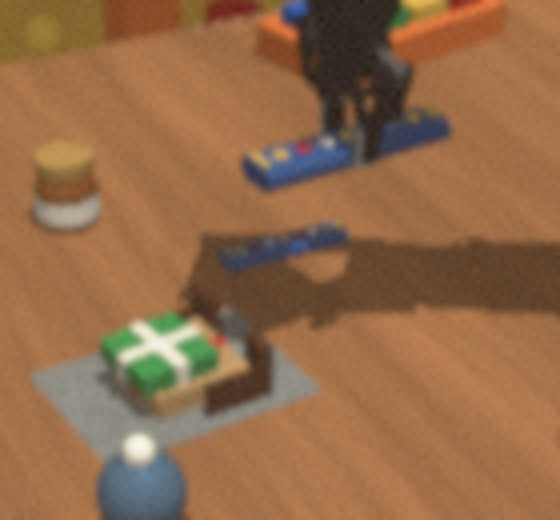

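Emit:
carry_out:
  plan: "0 0 0 0 0 -0.4;0 0 0 0 0 -0.8;0 0 0 0 0 -0.8;0 0 0 0 0 -0.8;0 0 0 0 0 -0.8;0 0 0 0 0 -0.8;0 0 0 0 0 -0.8;0 0 0 0 0 -0.8"

```text
time_s: 12.35
eef_pos: [0.4809, -0.1944, 0.1591]
eef_rot: [-0.002, 0.941, 0.339, -0.001]
wrist_force: [0.3, -0.6, -1.1]
opening: 0.49
grasp_force: 61.1
```

Emit:
carry_out:
  plan: "0 0 0 0 0 -0.8;0 0 0 0 0 -0.8;0 0 0 0 0 -0.8;0 0 0 0 0 -0.8;0 0 0 0 0 -0.8;0 0 0 0 0 -0.8;0 0 0 0 0 -0.8;0 0 0 0 0 -0.46"

```text
time_s: 13.02
eef_pos: [0.4809, -0.1944, 0.159]
eef_rot: [-0.002, 0.796, 0.605, -0.001]
wrist_force: [-0.5, 0.1, -1.0]
opening: 0.488
grasp_force: 61.0
```

Emit:
carry_out:
  plan: "0.3 0 0 0 0 0;0.7 0 0 0 0 0;0.8 0 0 0 0 0;0.8 0.1 0 0 0 0;0.8 0.1 0 0 0 0;0.8 0.1 0 0 0 0;0.8 0.14 0 0 0 0;0.8 0 0 0 0 0"

```text
time_s: 13.68
eef_pos: [0.5622, 0.0255, 0.1599]
eef_rot: [-0.001, 0.798, 0.602, -0.001]
wrist_force: [0.3, -1.3, -1.1]
opening: 0.485
grasp_force: 61.0
```

Emit:
carry_out:
  plan: "0.8 0 0 0 0 0;0.8 0 0 0 0 0;0.8 0 0 0 0 0;0.8 0 0 0 0 0;0.8 0 0 0 0 0;0.8 0 0 0 0 0;0.4 0 0 0 0 0;0 0 0 0 0 0"

```text
time_s: 14.35
eef_pos: [0.6178, 0.2277, 0.1594]
eef_rot: [-0.001, 0.797, 0.604, -0.001]
wrist_force: [0.4, -0.1, -0.4]
opening: 0.494
grasp_force: 61.0
```

```bash
python3 - <<'E'
from h import *
from bench import ctrl; import pickle
o=ctrl.get_obs();todo(o,[.6206,.2265,.1],74.2)
c=ctrl.camera("scene");pickle.dump((c,o),open("s4.pkl","wb"))
cv2.imwrite("pics/s4.png",cv2.resize(c["pixels"][180:310,250:400,::-1],None,fx=4,fy=4,interpolation=cv2.INTER_CUBIC))
# scene view of seats before, plane z=.03
c0=pickle.load(open("scene0.pkl","rb"))
for k in blobs(c0,(295,235,345,290),(0,0,150),(180,70,255),8):
    P=np.array([onz(c0,p,.03)[:2] for p in k],np.float32);w=cv2.minAreaRect(P);print(k.mean(0),w)
E
```

```text
shift now [-0.009  0.08   1.484] | shift after turn [-0.009  0.076  1.485] turn [-0.027 -0.002  0.019]
t 14.35 pos [0.6178 0.2277 0.1594] yaw 74.31 F [ 0.4 -0.1 -0.4] open 42.0 grip 61.0
[323.77786 277.20938] ((0.6390923261642456, 0.2829775810241699), (0.03451817110180855, 0.03826775401830673), 73.78495025634766)
[312.79285 250.98863] ((0.6118736267089844, 0.18808670341968536), (0.037213388830423355, 0.036638833582401276), 69.6232681274414)
```

View pics/s4.png

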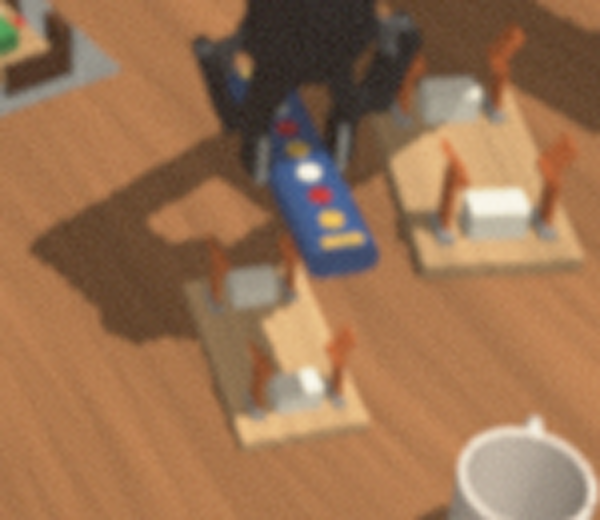

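The tin is level and along the holder axis (crop 305,180), above the smaller holder (280,360). I'll lower it to just over the jaws and check.

Emit:
carry_out:
  plan: "0.02 0.08 0.2 0 0 0.02;0 0 0.5 0 0 0;0 0 0.6 0 0 0;0 0 0.5 0 0 0;0 0 0.2 0 0 0;0 0 0.08 0 0 0;0 0 0 0 0 0;0 0 0 0 0 0"

```text
time_s: 15.07
eef_pos: [0.6231, 0.2228, 0.0791]
eef_rot: [0.0, 0.799, 0.602, 0.001]
wrist_force: [-0.1, -0.1, -1.3]
opening: 0.49
grasp_force: 61.0
```

```bash
python3 - <<'E'
from h import *
from bench import ctrl; import pickle
o=ctrl.get_obs();todo(o,[.6212,.2275,.06],74.2)
c=ctrl.camera("scene");d=ctrl.camera("top");pickle.dump((c,d,o),open("s5.pkl","wb"))
a=cv2.resize(c["pixels"][200:310,280:370,::-1],(450,550),interpolation=cv2.INTER_CUBIC)
b=cv2.resize(d["pixels"][160:270,170:240,::-1],(350,550),interpolation=cv2.INTER_CUBIC)
cv2.imwrite("pics/s5.png",np.hstack([a,b]))
E
```

```text
shift now [ 0.1   -0.08   0.477] | shift after turn [ 0.101 -0.079  0.477] turn [ 0.013 -0.006 -0.031]
t 15.0667 pos [0.6231 0.2228 0.0791] yaw 74.02 F [-0.1 -0.1 -1.3] open 41.6 grip 61.0
```

View pics/s5.png

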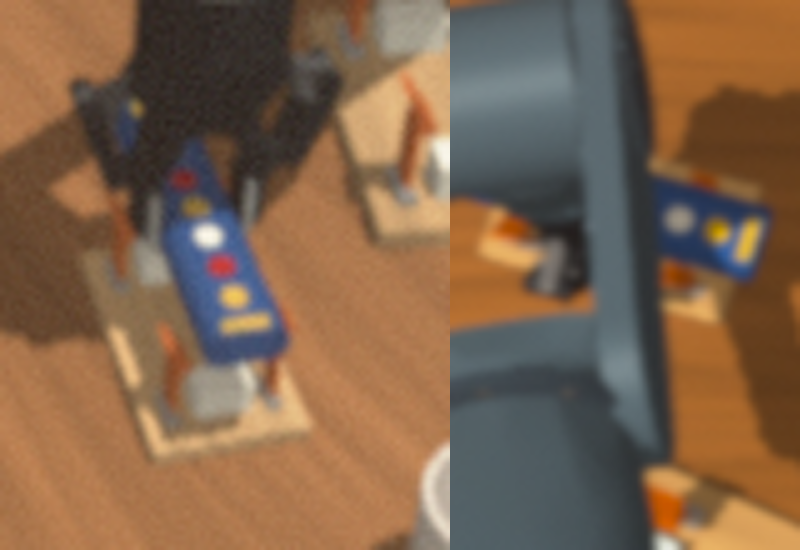

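Emit:
carry_out:
  plan: "0.1 -0.08 0 0 0 -0.03;0 0 0 0 0 0;0 0 0 0 0 0;0 0 0 0 0 0;0 0 0 0 0 0;0 0 0 0 0 0;0 0 0 0 0 0;0 0 0 0 0 0"

```text
time_s: 15.83
eef_pos: [0.6204, 0.2278, 0.0781]
eef_rot: [-0.0, 0.797, 0.604, -0.0]
wrist_force: [-0.0, 0.3, -1.4]
opening: 0.492
grasp_force: 61.0
```

```bash
python3 - <<'E'
from h import *
from bench import ctrl; import pickle
o=ctrl.get_obs();todo(o,[.6212,.2275,.06],74.2)
d=ctrl.camera("top")
a=np.radians(74.2);u=np.array([np.cos(a),np.sin(a)]);n=np.array([-u[1],u[0]])
zt=o["eef_pos"][2]+.0084
for k in blobs(d,(209,185,235,225),(100,90,40),(130,255,255)):
    P=np.array([onz(d,p,zt+.009)[:2] for p in k])-[.6212,.2275]
    S=P@u; Q=(P@n)[(S>-.085)&(S<-.06)]
    print("end along",S.min(),"across mid",(Q.min()+Q.max())/2,Q.min(),Q.max(),k.min(0),k.max(0))
E
```

```text
shift now [-0.001  0.021  0.451] | shift after turn [-0.001  0.021  0.451] turn [-0.     0.001  0.007]
t 15.8333 pos [0.6204 0.2278 0.0781] yaw 74.24 F [-0.   0.3 -1.4] open 41.8 grip 61.0
end along -0.09201957577119284 across mid 0.015654385405072642 0.007670790215438658 0.023637980594706627 [209.375 205.375] [228.125 215.875]
end along -0.08022755274021946 across mid -0.009674586671698219 -0.014862735552929059 -0.0044864377904673776 [208.625 197.125] [227.375 205.125]
```

Emit:
carry_out:
  plan: "0.02 0.02 0.1 0 0 0;0 0 0.15 0 0 0;0 0 0.15 0 0 0;0 0 0.1 0 0 0;0 0 0.1 0 0 0;0 0 0.08 0 0 0;0 0 0 0 0 0;0 0 0 0 0 0"

```text
time_s: 16.55
eef_pos: [0.6221, 0.2283, 0.0512]
eef_rot: [0.0, 0.797, 0.603, 0.001]
wrist_force: [1.7, -0.5, 1.1]
opening: 0.489
grasp_force: 61.0
```

Emit:
carry_out:
  plan: "0 0 0.06 0 0 0;0 0 0.06 0 0 0;0 0 0.06 0 0 0;0 0 0.06 0 0 0;0 0 0.06 0 0 0;0 0 0 0 0 0;0 0 0 0 0 0;0 0 0 0 0 0"

```text
time_s: 17.22
eef_pos: [0.6219, 0.2287, 0.0394]
eef_rot: [0.0, 0.797, 0.604, 0.001]
wrist_force: [3.4, 0.6, 2.3]
opening: 0.489
grasp_force: 61.4
```

Emit:
carry_out:
  plan: "0 0 0.05 0 0 0;0 0 0.05 0 0 0;0 0 0.04 0 0 0;0 0 0.03 0 0 0;0 0 0.03 0 0 0;0 0 0.03 0 0 0;0 0 0 0 0 0;0 0 0 0 0 0"

```text
time_s: 17.88
eef_pos: [0.6216, 0.2279, 0.0326]
eef_rot: [0.0, 0.797, 0.604, -0.0]
wrist_force: [-6.6, -4.6, 21.7]
opening: 0.488
grasp_force: 63.5
```

```bash
python3 - <<'E'
from h import *
from bench import ctrl
o=ctrl.get_obs();todo(o,[.6212,.2275,.0326],74.2);print(o["torque"])
E
```

```text
shift now [-0.011 -0.007 -0.001] | shift after turn [-0.011 -0.007 -0.001] turn [0.001 0.011 0.01 ]
t 17.8833 pos [0.6216 0.2279 0.0326] yaw 74.26 F [-6.6 -4.6 21.7] open 41.5 grip 63.5
[-0.69781216  1.13262167 -0.0037944 ]
```

Contact with the seats is at exactly the expected height. I'll release, retreat straight up and look.

Emit:
carry_out:
  plan: "0 0 0 0 0 0;0 0 0 0 0 0;0 0 0 0 0 0;0 0 0 0 0 0;0 0 0 0 0 0;0 0 -0.2 0 0 0;0 0 -0.5 0 0 0;0 0 -0.8 0 0 0"
  claw: -0.4

```text
time_s: 18.55
eef_pos: [0.6185, 0.2278, 0.0868]
eef_rot: [-0.002, 0.797, 0.603, -0.003]
wrist_force: [0.3, 0.1, 0.1]
opening: 0.698
grasp_force: 0.0
```

Emit:
carry_out:
  plan: "0 0 -0.8 0 0 0;0 0 -0.8 0 0 0;0 0 -0.8 0 0 0;0 0.8 -0.3 0 0 0;0 -0.8 0 0 0 0;-0.9 0 0 0 0 0;-0.9 0 0 0 0 0;-0.9 0 0 0 0 0"

```text
time_s: 19.22
eef_pos: [0.5913, 0.1242, 0.1978]
eef_rot: [-0.0, 0.797, 0.604, -0.0]
wrist_force: [1.1, -0.2, 0.0]
opening: 0.699
grasp_force: 0.0
```

Emit:
carry_out:
  plan: "-0.9 0 0 0 0 0;-0.9 0 0 0 0 0;-0.9 0 0 0 0 0;-0.9 0 0 0 0 0;-0.9 0 0 0 0 0;-0.9 0 0 0 0 0;-0.4 0 0 0 0 0;0 0 0 0 0 0"

```text
time_s: 19.88
eef_pos: [0.5283, -0.1022, 0.1983]
eef_rot: [0.001, 0.799, 0.602, -0.0]
wrist_force: [0.6, 0.3, -0.3]
opening: 0.701
grasp_force: 0.0
```

```bash
python3 - <<'E'
from h import *
from bench import ctrl
o=ctrl.get_obs();todo(o,[.6212,.2275,.0326],74.2)
c=ctrl.camera("scene");d=ctrl.camera("top")
a=cv2.resize(c["pixels"][205:305,270:370,::-1],(500,500),interpolation=cv2.INTER_CUBIC)
b=cv2.resize(d["pixels"][165:240,170:240,::-1],(300,321),interpolation=cv2.INTER_CUBIC)
b=cv2.copyMakeBorder(b,0,179,0,0,cv2.BORDER_CONSTANT)
cv2.imwrite("pics/s6.png",np.hstack([a,b]))
g=np.radians(74.2);u=np.array([np.cos(g),np.sin(g)]);n=np.array([-u[1],u[0]])
for k in blobs(d,(170,175,240,230),(95,90,30),(130,255,255)):
    P=np.array([onz(d,p,.048)[:2] for p in k])-[.6212,.2275];print("tin",np.sort(P@u)[[0,-1]],np.sort(P@n)[[0,-1]])
for k in blobs(d,(170,175,240,230),(12,60,175),(25,175,255)):
    P=np.array([onz(d,p,.012)[:2] for p in k])-[.6212,.2275];print("plinth",np.sort(P@u)[[0,-1]],np.sort(P@n)[[0,-1]])
E
```

```text
shift now [ 8.569 -0.041  4.133] | shift after turn [ 8.565 -0.009  4.143] turn [ 0.006  0.011 -0.034]
t 19.8833 pos [ 0.5283 -0.1022  0.1983] yaw 74.0 F [ 0.6  0.3 -0.3] open 59.6 grip 0.0
tin [-0.09046604  0.08548019] [-0.01889081  0.02107778]
plinth [-0.08342126 -0.07570653] [-0.01401096  0.00784257]
plinth [-0.0758081   0.07587666] [0.02093886 0.04550276]
plinth [-0.03608487  0.03159892] [-0.04364001 -0.0251841 ]
```

View pics/s6.png

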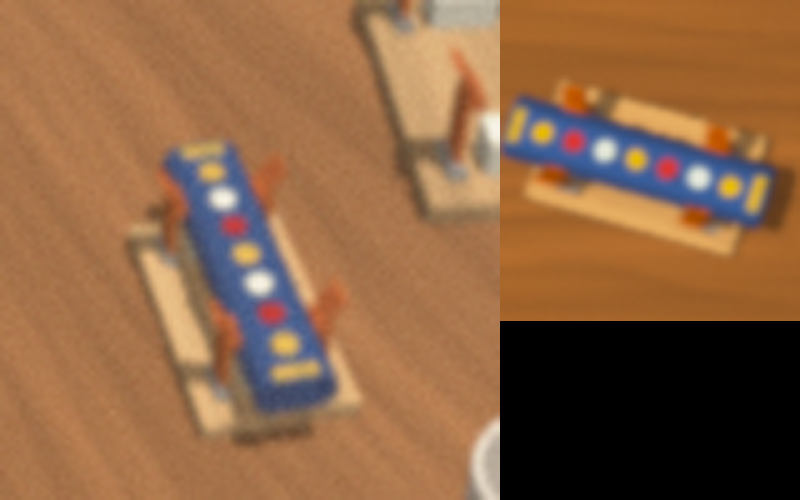

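```bash
python3 - <<'E'
from h import *
from bench import ctrl
c=ctrl.camera("scene");d=ctrl.camera("top")
g=np.radians(74.2);u=np.array([np.cos(g),np.sin(g)])
from scipy.linalg import lstsq
res={}
for nm,cam,roi in(("top",d,(170,175,240,230)),("scene",c,(295,228,345,292))):
    L=[]
    for k in blobs(cam,roi,(18,90,120),(35,255,255),2):
        (x,y),s,_=cv2.minAreaRect(k)
        P=onz(cam,(x,y),.052)[:2]-[.6212,.2275]; L.append((P@u,x,y))
    L.sort(); res[nm]=L
    for l in L: print(nm,np.round(l,4))
for i in(0,-1):
    A=[];b=[]
    O=[ray(d,res["top"][i][1:]),ray(c,res["scene"][i][1:])]
    for o,v in O:
        v=v/np.linalg.norm(v);M=np.eye(3)-np.outer(v,v);A.append(M);b.append(M@o)
    X=lstsq(np.vstack(A),np.hstack(b))[0];print("bar",X,(X[:2]-[.6212,.2275])@u)
E
```

```text
top [-8.590000e-02  2.295784e+02  2.097805e+02]
top [-6.74000e-02  2.23375e+02  2.08125e+02]
top [-1.30000e-03  2.01375e+02  2.01750e+02]
top [6.49000e-02 1.79375e+02 1.95500e+02]
top [8.330000e-02 1.733154e+02 1.936769e+02]
scene [-8.420000e-02  3.099048e+02  2.345038e+02]
scene [-6.59000e-02  3.11875e+02  2.38750e+02]
scene [7.00000e-04 3.18875e+02 2.55250e+02]
scene [1.47000e-02 3.03000e+02 2.61625e+02]
scene [6.6700e-02 3.2650e+02 2.7325e+02]
scene [8.57000e-02 3.28637e+02 2.78816e+02]
bar [0.59743947 0.14522107 0.05078452] -0.08563979490272056
bar [0.64447518 0.30810741 0.04992076] 0.08389927023680223
```

The tin is centred to about 1 mm. Its top is about 50 mm above the counter at both ends (52 expected), so it is level and seated between the jaws. I'm handing in.

```bash
python3 -c "
from bench import ctrl
print(ctrl.hand_in())"
```

```text
the job is handed in; nothing more can be done
None
```

I handed the job in at about 20 s on the robot's clock: the blue tin sits level and centred on the small holder's seats, dots up and released, and the boxes looked stacked and level behind the stops when I last checked, just after the pull, with the upper one slid back slightly.

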